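# Load the pad press by its flap lever

## Task

Load the paper block into the pad press by pressing and pushing: press the long end of the lever down until the catch holds it and the heavy flap stays up, slide the banded paper block along the bed until it is fully home and square against the back stop, then press the red plate of the catch so that the lever springs up and the flap comes down and clamps the block. Never lift the block, and leave the other things on the worktop where they are.

Things in the scene. Friction and masses are not known exactly. Their poses are not given: they have to be found in the camera images.
- pad_press: Pad press (clamps paper blocks for gluing), blue-grey, fixed. Origin on the worktop under its bed; +x runs along the bed to the back stop, away from the robot; +y left, z up. Bed top z = 18 mm, x -155 to 135, y -94 to 118 mm. The lever stands at its right (y = -122 mm) on a foot of the same height, x -176 to 105, y -156 to -100 mm. Flap open or shut, nothing is over 115 mm high.
- note_block: Block to load: 125 (x) x 160 (y) x 25 mm, white paper with a blue-grey band, 0.3 to 0.5 kg, stiff. Origin: centre of its underside; x from its front edge (robot side) to its rear edge. It starts on the bed in front of the shut flap, rear edge 75 to 105 mm from the back stop, turned up to 0.1 rad. Home: origin at x = 17.5 mm of the press, the front 70 mm clear of the flap. Slides at 2 to 5 N.
- press_lever (a joint): Lever angle, rad: 0 at rest, grows as the long end goes down. Steel bar on a pivot at x = 10, y = -122, z = 55 mm of the press; the long arm points to -x (the robot) and slopes 16 degrees up at rest. From 0.3 on it pushes the catch aside; past about 0.455 the catch snaps over it; let go, it stays latched near 0.446. Hard stop 0.475. Once the catch is opened it returns to 0 by itself.
- lever_plate (a point): Centre of the top of the black ribbed rubber plate on the lever's long arm, where it is pressed: 38 x 26 mm, 96 mm from the pivot, on a line 24.4 degrees above level at rest. It starts 95 mm above the worktop and swings about the pivot 43 mm down and 9 mm to the press's -x, to 52 mm high. Needs 9 to 18 N, most near the end.
- press_flap (a joint): Flap angle, rad: 0 shut on the empty bed, grows as it opens. Dark-blue steel plate 178 mm wide, 1.5 to 2 kg, hinged behind the back stop at x = 105, z = 63 mm of the press. About 0.40 with the lever latched (lip 41 mm over the bed), about 0.21 when resting on the block. It stays up only while the lever is down. Its fall is damped.
- flap_lip (a point): Middle of the underside of the black rubber lip along the flap's front edge; shut, it is 75 mm in front of and 37 mm below the hinge axis.
- press_catch (a joint): Catch angle, rad: 0 with its sprung hook upright (closed); grows to 0.42 as the red plate is pressed and the hook swings off the lever towards -x. A latched lever comes free at about 0.25 to 0.35. Springs back to 0.
- catch_plate (a point): Centre of the top of the catch's red thumb plate, 26 x 26 mm, in front of the lever's end at x = -153, y = -138 mm of the press, 46 mm above the worktop. It goes down by up to 16 mm with 2 to 6 N.
- stop_face (a point): Foot of the back stop's face (aluminium wall 30 mm high, y = -83 to 93 mm), in its middle, on the bed: x = 80, y = 5, z = 18 mm of the press.
- finished_pads: Bystander: two finished ruled pads with red glued edges, one on the other, 50 mm high. Origin: centre of the underside.
- stapler: Bystander: black desk stapler, 38 x 170 x 50 mm. Origin: centre of the underside.
- mug: Bystander: white dotted mug, 93 mm high. Origin: centre of the underside.
- binder_clip: Bystander: black binder clip standing up, 49 mm high. Origin: centre of the underside.
- red_staple_box: Bystander: red carton of staples, 38 x 82 x 28 mm. Origin: centre of the underside.
- highlighter: Bystander: yellow highlighter lying flat, 23 x 106 x 14 mm. Origin: centre of the underside.

How it is judged (in metres and radians):
On the way, in this order (a step that is already met when the one before it is completed fails the run):
1. the lever is pressed right down and the flap stands open (value of joint press_lever above 0.43 rad and value of joint press_flap above 0.37 rad), for 0.2 s.
2. the block is home and square against the back stop while the catch still holds the lever down (x of note_block in the frame of pad_press above 0.014 m and angle between the x axis of note_block and the x axis of pad_press, either way round below 0.04 rad and y of note_block in the frame of pad_press between -0.025 and 0.035 m and angle between note_block's own z axis and vertical below 0.03 rad and value of joint press_lever above 0.43 rad), for 0.2 s.
At the end, for the whole second after the job is handed in: The block lies flat on the bed, its rear edge within 3.5 mm of the back stop and square to it within 0.04 rad, sideways within 30 mm of the middle of the stop; the lever is up again (below 0.1 rad), the catch is closed and the flap rests on the block (0.16 to 0.26 rad); nothing moves (x of note_block in the frame of pad_press above 0.014 m and angle between the x axis of note_block and the x axis of pad_press, either way round below 0.04 rad and y of note_block in the frame of pad_press between -0.025 and 0.035 m and angle between note_block's own z axis and vertical below 0.03 rad and value of joint press_flap between 0.16 and 0.26 rad and value of joint each of press_lever, press_catch below 0.1 rad and linear speed of note_block below 0.01 m/s); the robot touches nothing.
It fails at once if the block is lifted or tipped (height (world z) of note_block above 0.033 m or angle between note_block's own z axis and vertical above 0.25 rad).
It fails at once if another thing on the worktop is moved by more than 25 mm (distance of any of finished_pads, stapler, mug, binder_clip, red_staple_box, highlighter from where it was at the start of the episode above 0.025 m).
It also fails if it takes over 59 s, if anything falls off the work surface, if the arm or the gripper's body presses on something with over 40 N, if the wrist force passes 120 N, or if a joint passes its speed limit or range.

## Robot

A 6-joint arm with a two-finger parallel gripper is mounted at the origin on a cart in front of the work surface, level with it; the furniture and walls round the work are solid. World frame = base frame: x ahead of the robot, y to its left, z up, the work surface at z = 0. Lengths are in mm, angles in rad, forces in N, time in s.
With the tool pointing down it reaches from about 350 to 775 mm from the base axis. Payload 7.3 kg.
Tool frame: the origin (TCP) lies midway between the tips of the shut fingers; the grasp point (between the pads) lies 19 mm behind it; z points along the fingers, y is the line along which they close (so a half turn about z gives the same grasp; the last joint's range is limited). The gripper opens to 92 mm and grips with 3 to 60 N. Pads are 19 mm wide; open, the fingers measure 130 mm over their backs; the gripper's body (75 mm by 190 mm) begins 47 mm behind the grasp point.
Start: joints at [1.04, 0.342, 1.524, -0, 1.275, -0.146], TCP at [197.059, 486.634, 226.741] pointing down, gripper open.
Joint ranges: [-2.53, 2.53], [-0.77, 2.02], [0.04, 2.7], [-1, 4.14], [0.28, 2.66], [-3.11, 3.11]. Speed limits (rad/s): [2.57, 2.57, 3.14, 3.14, 3.14, 3.14].

## Interface

Orientations are given as [roll, pitch, yaw] about the fixed x, y, z axes, in that order (R = Rz(yaw) Ry(pitch) Rx(roll)).
In Python, from plant import monitor, optics, workorder gives the robot as it stands. The module is installed in compiled form; this text tells all that it offers.
- The arm moves only by the tool servo_tool, never from a script. Its arguments are lists of equal length, an entry for each row: "linear": the shift along the tool's x, y, z as a fraction of full scale, a list of three; "spin": the turn about the tool's z as a fraction of full scale. In form: {"linear": [[dx, dy, dz], ...], "spin": [spin, ...]}. A call has exactly 8 rows; each row shifts and turns the commanded pose from where the row before left it, along the tool's axes as they then stand; what a row does not reach is not made up. Full scale, the value 1, is 200 mm for a shift and 90 degrees for a turn. A row lasts 1/8 s, in which the tool goes at most 62.5 mm and 10.7 degrees, less where a joint would pass 70% of its speed; a pose out of reach is approached as far as the arm can. A call with a number of a shift or a turn outside -1 to 1 is refused whole. A call with a gripper value outside its range is refused whole. "hand" is the opening, from -1 (shut) to 1 (fully open), set as the call begins (left out, the last holds). The fingers move at their own pace and stop on an object; the grip force is fixed at half the most. Time passes only in rows, so rows that do not move let the fingers close, or fill a call up. It gives the time, the measured TCP pose, the force, the opening and the grip force at its end, in the units of the state.
- monitor.get_obs(): the state, without advancing time (a new reading comes with each control period).
- optics.capture(name): name is "side" or "top" or "wrist"; returns a dict with "frame" (480x640x3 uint8, blue, green, red), "K" (3x3 intrinsics, pixels), "world_to_cam" (4x4, takes a point from world to camera coordinates). Camera axes: x right, y down, z forward; pixel columns grow to the right and rows downward; lengths in mm; the calibration is good to about 2 mm. A picture is of the moment at which its call begins. There is no depth.
- workorder.close_job(): hands the job in; it is judged then, once.
The state is a dict: "time": time; "joint_positions": joint angles; "dq": joint speeds; "tau": joint torques, N m; "tool_pos": TCP position; "tcp_rot": TCP orientation; "contact_force": force on the tool from outside, world axes, zero at the start; "moment": the same for the moment, N m; "grip_width": finger opening in mm; "finger_force": force on a finger pad.
Only numpy, scipy, OpenCV 4.12 (cv2) and the standard library are available. Lean on these libraries where they do the work, as an engineer would, in place of code of your own. Each camera call takes 0.05 s, during which the arm holds its last target. There are 200 camera calls.

## Working session

There is one attempt and no reset: what is moved stays moved. The work goes in short steps, Python scripts to look and compute and a tool call to move; the robot and the scene stay as the last step left them, time stands still between calls to the robot, and variables do not carry over. Pictures are saved under pics/ and viewed, at most 10 in all, crops included, and the job is handed in when it is done.

Besides the shell and the picture viewer there is one more tool, called after "Emit:" as a command line: name --pt "numbers of a row" for each row, then --argument value for the rest. servo_tool: Moves the arm, as the interface text tells. Shift numbers are shares of 200 mm and turn numbers shares of 90 degrees, none past 1 either way. Its arguments: {"type":"object","properties":{"linear":{"type":"array","items":{"type":"array","items":{"type":"number","minimum":-1,"maximum":1}}},"spin":{"type":"array","items":{"type":"number","minimum":-1,"maximum":1}},"hand":{"type":"number"}},"required":["linear","spin"]}

```bash
mkdir -p pics; cat > h.py <<'E'
import numpy as np, cv2
from plant import monitor, optics, workorder
def cap(n,f=None):
    c=optics.capture(n)
    if f: cv2.imwrite('pics/'+f,c['frame'])
    return c
def ray(c,px):
    M=np.array(c['world_to_cam']);R=M[:3,:3];t=M[:3,3]
    d=R.T@np.linalg.inv(c['K'])@np.array([px[0],px[1],1.]);return -R.T@t,d
def onz(c,px,z):
    o,d=ray(c,px);return o+d*(z-o[2])/d[2]
def tri(c1,p1,c2,p2):
    o1,d1=ray(c1,p1);o2,d2=ray(c2,p2)
    s=np.linalg.lstsq(np.c_[d1,-d2],o2-o1,rcond=None)[0]
    a,b=o1+d1*s[0],o2+d2*s[1];return (a+b)/2,np.linalg.norm(a-b)
def proj(c,p):
    M=np.array(c['world_to_cam']);q=c['K']@(M[:3,:3]@np.array(p)+M[:3,3]);return q[:2]/q[2]
E
python3 - <<'E'
from h import *
for n in('top','side'):
    c=cap(n,n+'0.png');print(ray(c,(320,240)))
o=monitor.get_obs();print(o['time'],o['tool_pos'],o['tcp_rot'],o['grip_width'],o['contact_force'])
E
```

```text
(array([ -60.59507575,  -80.32827184, 1648.5503469 ]), array([ 0.37659843,  0.16211549, -0.91217865]))
(array([  399.88306892, -1094.0536967 ,   730.63828276]), array([ 0.1285883 ,  0.88430016, -0.44909957]))
0.1 [196.87548113 486.30954731 226.12288735] [-3.14026013e+00 -2.03014628e-04  2.75674213e+00] 92.02481041065492 [-0.05754122  0.19736273  0.19069858]
```

View pics/top0.png

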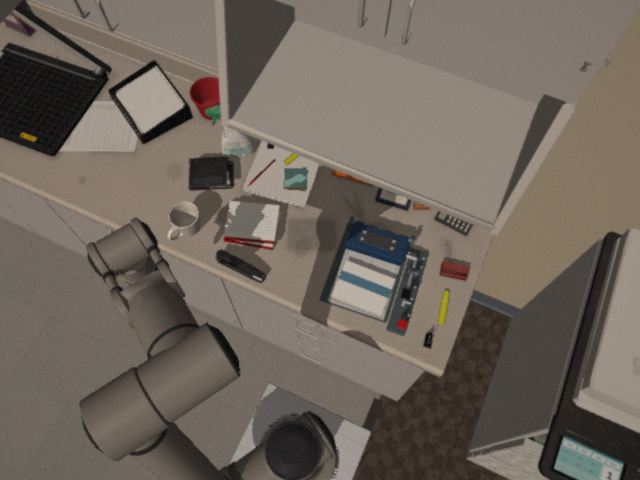

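View pics/side0.png

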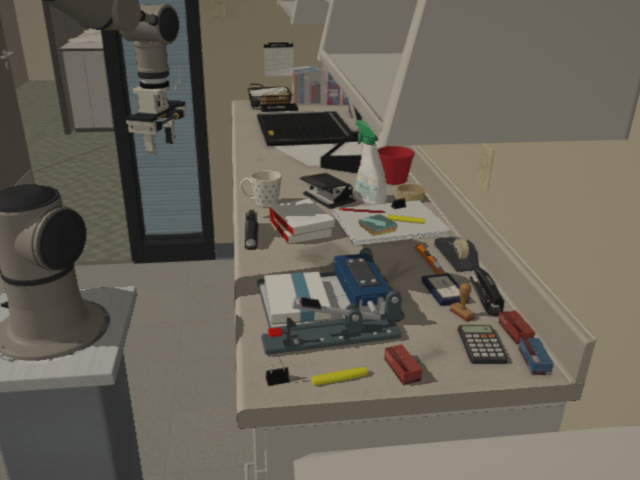

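Top view: the press sits at about (375,275), with the red catch plate at (403,324), lever to its right and block in front of the flap. In the side view the red plate is at (275,332) and the lever's rubber plate at about (311,304). Next I'll enlarge both crops for measuring.

```bash
python3 - <<'E'
from h import *
t=cv2.imread('pics/top0.png');s=cv2.imread('pics/side0.png')
cv2.imwrite('pics/tc.png',cv2.resize(t[215:345,315:435],None,fx=4.6,fy=4.6,interpolation=cv2.INTER_CUBIC))
cv2.imwrite('pics/sc.png',cv2.resize(s[245:355,250:410],None,fx=5,fy=5,interpolation=cv2.INTER_CUBIC))
c1,c2=cap('top'),cap('side')
def red(f,x0,x1,y0,y1):
    g=f.astype(int);m=(g[...,2]>140)&(g[...,1]<70)&(g[...,0]<70)
    k=np.zeros_like(m);k[y0:y1,x0:x1]=1;v,u=np.nonzero(m&k);return u.mean(),v.mean(),len(u),u.min(),u.max(),v.min(),v.max()
a=red(c1['frame'],385,420,305,340);b=red(c2['frame'],255,295,320,345)
print(a,b,tri(c1,a[:2],c2,b[:2]),onz(c1,a[:2],46))
E
```

```text
(np.float64(401.775), np.float64(324.1), 40, np.int64(398), np.int64(405), np.int64(320), np.int64(328)) (np.float64(273.05357142857144), np.float64(331.125), 56, np.int64(268), np.int64(279), np.int64(328), np.int64(335)) (array([ 454.66293229, -125.0301011 ,   45.38685707]), np.float64(5.553756057061166)) [ 457.34475199 -124.5877492    46.        ]
```

View pics/tc.png

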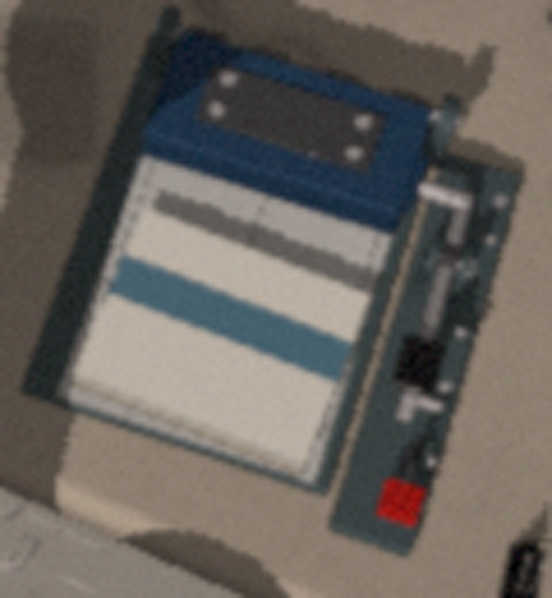

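View pics/sc.png

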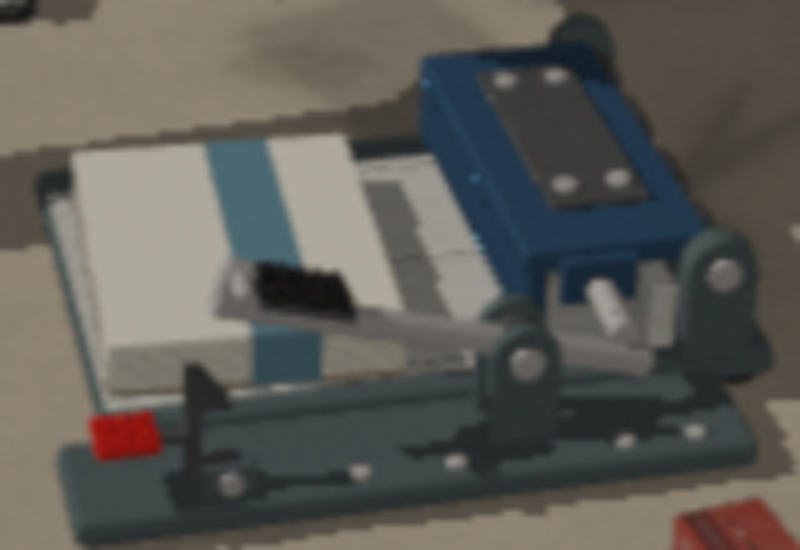

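Crop pictures: in the top crop, the catch plate is at (402,503), the black plate at (419,361), and the foot corners at (332,527), (410,553) and (522,170). The bed's front corners there are (25,392) and (325,492). In the side crop, the block's top corners are (75,155), (350,135), (405,345) and (108,350). I'll fit the press frame from these points.

```bash
cat > m.py <<'E'
from h import *
c1,c2=cap('top'),cap('side')
T=lambda u,v:(315+(u+.5)/4.6-.5,215+(v+.5)/4.6-.5); S=lambda u,v:(250+(u+.5)/5-.5,245+(v+.5)/5-.5)
P=[((-176,-100),onz(c1,T(332,527),18)),((-176,-156),onz(c1,T(410,553),18)),((105,-156),onz(c1,T(522,170),18)),
((-155,118),onz(c1,T(25,392),18)),((-155,-94),onz(c1,T(325,492),18)),((-153,-138),onz(c1,T(402,503),46)),
((10-96*np.cos(np.radians(24.4)),-122),onz(c1,T(419,361),95)),
((-153,-138),onz(c2,S(125,430),46)),((-77.4,-122),onz(c2,S(302,285),95)),((-176,-156),onz(c2,S(85,527),18)),((105,-156),onz(c2,S(755,452),18))]
A=np.array([p for p,_ in P],float);B=np.array([q[:2] for _,q in P])
a,b=A-A.mean(0),B-B.mean(0);yaw=np.arctan2((a[:,0]*b[:,1]-a[:,1]*b[:,0]).sum(),(a*b).sum())
R=np.array([[np.cos(yaw),-np.sin(yaw)],[np.sin(yaw),np.cos(yaw)]]);o=B.mean(0)-R@A.mean(0)
def W(x,y):return R@[x,y]+o
if __name__=='__main__':
    print('yaw',yaw,'o',o);print(np.round((B-o)@R-A,1))
    print('black tri',tri(c1,T(419,361),c2,S(302,285)),'model',W(-77.4,-122));print('catch',W(-153,-138))
    t=[T(75,380),T(147,208),T(367,292),T(310,465)];s=[S(75,155),S(350,135),S(405,345),S(108,350)]
    for i in range(4):
        for c,p in((c1,t[i]),(c2,s[i])):print((np.r_[(onz(c,p,43)[:2]-o)@R]).round(1),end=' ')
        print(tri(c1,t[i],c2,s[i])[0][2])
E
python3 m.py
```

```text
yaw 0.08625617949188151 o [597.67228667  24.96660082]
[[ 2.2 -1.1]
 [ 3.   3. ]
 [ 4.9  5.4]
 [-1.  -2.7]
 [ 1.9  3.9]
 [ 0.9  0.6]
 [ 1.7  3. ]
 [-2.1 -0.2]
 [-5.  -2.3]
 [ 1.6 -3.3]
 [-8.3 -6.4]]
black tri (array([ 529.94477078, -100.44587456,   92.80874467]), np.float64(6.3937384272723286)) model [ 531.07025086 -103.24778537]
catch [ 457.12970155 -125.70118527]
[-145.   85.] [-144.    81.7] 40.80482089604334
[-14.8  79.6] [-17.2  76.2] 41.35663474448171
[-21.7 -75.8] [-33. -97.] 30.635893198790768
[-147.3  -75.2] [-152.7  -77.6] 42.49253041885197
```

Emit:
servo_tool --pt "0 0 0" --pt "0 0 0" --pt "0 0 0" --pt "-0.1 -0.22 0" --pt "-0.1 -0.22 0" --pt "-0.1 -0.22 0" --pt "-0.1 -0.22 0" --pt "-0.1 -0.22 0" --spin '[-0.1, -0.1, -0.1, 0, 0, 0, 0, 0]' --hand -1

```text
time: 1.3
tool_pos: [316.2, 274.7, 226.9]
tcp_rot: [3.141, 0.001, -3.055]
contact_force: [1.6, 1.1, 0.6]
grip_width: 16.6
finger_force: 0.0
```

```bash
python3 - <<'E'
from m import *
print('shelf?',tri(c1,(495,225),c2,(385,142)))
for n,a,b,z in(('clip',(429,340),(277,375),25),('hl',(443,307),(340,376),14),('box',(455,271),(403,363),14)):
    w=onz(c1,a,z)[:2];w2=onz(c2,b,z)[:2];print(n,(w-o)@R,(w2-o)@R)
E
```

```text
shelf? (array([ 631.16306909, -224.52572848,  456.58033038]), np.float64(16.470254883919782))
clip [-164.58586176 -226.3273309 ] [-167.60761159 -244.90270965]
hl [ -48.86458277 -240.86265233] [ -53.15101103 -256.69939716]
box [  76.97000347 -246.64301867] [  73.12676825 -243.277428  ]
```

Emit:
servo_tool --pt "-0.11 -0.25 0" --pt "-0.11 -0.25 0" --pt "-0.11 -0.25 0" --pt "-0.11 -0.25 0" --pt "-0.11 -0.25 0" --pt "-0.11 -0.25 0" --pt "-0.11 -0.25 0" --pt "-0.11 -0.25 0" --spin '[0, 0, 0, 0, 0, 0, 0, 0]'

```text
time: 2.4
tool_pos: [526.5, -108.2, 226.7]
tcp_rot: [3.141, 0.0, -3.055]
contact_force: [0.8, 1.0, 0.4]
grip_width: 0.6
finger_force: 0.0
```

```bash
python3 - <<'E'
from h import *
c=cap('wrist','w1.png');o=monitor.get_obs();print(o['time'],o['tool_pos'],o['tcp_rot'],o['grip_width'],o['contact_force']);print(ray(c,(320,240)))
print(c['K'],proj(c,o['tool_pos']))
E
```

```text
2.45 [ 529.17062203 -113.96891317  226.2577293 ] [-3.13791062e+00  2.33663714e-03 -3.05775082e+00] 0.07552769518676714 [ 0.89859215 -4.72000615  0.67760533]
(array([ 460.19208563, -114.01095427,  383.79730565]), array([ 0.24196106,  0.02709565, -0.96995209]))
[[338.55000913   0.         317.8853967 ]
 [  0.         338.55000913 242.33020149]
 [  0.           0.           1.        ]] [306.167821   296.48855417]
```

View pics/w1.png

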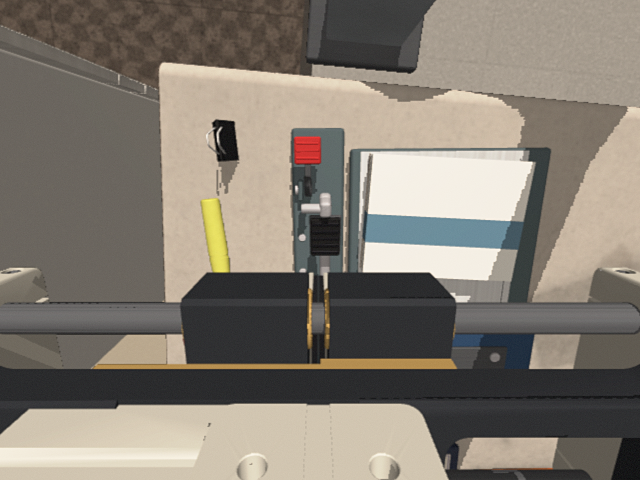

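Wrist view: red plate centred at (308,150), black plate at (325,236), foot front corners at (292,128)/(344,128), bed front corners at (350,150)/(550,148), block front corners at about (367,152)/(535,158).

```bash
python3 - <<'E'
from m import *
c=cap('wrist','w2.png');g=c['frame'].astype(int)
m=((g[...,2]>140)&(g[...,1]<70)&(g[...,0]<70)).astype('uint8');m[250:]=0
n,_,st,ce=cv2.connectedComponentsWithStats(m);i=1+st[1:,4].argmax();r=ce[i];print('red',r,st[i])
k=((g.max(2)<45)).astype('uint8');k[:, :305]=0;k[:,345:]=0;k[:212]=0;k[268:]=0
n,_,st,ce=cv2.connectedComponentsWithStats(k);i=1+st[1:,4].argmax();b=ce[i];print('blk',b,st[i])
tr=lambda p:((p[:2]-o)@R).round(1)
red=onz(c,r,46);bl=onz(c,b,95)
print('red',red,tr(red),tri(c,r,c1,(401.8,324.1)),tri(c,r,c2,(273.05,331.1)))
print('blk',bl,tr(bl),tri(c,b,c1,T(419,361)),tri(c,b,c2,S(302,285)))
for p,z in(((292,128),18),((344,128),18),((350,150),18),((550,148),18),((367,152),43),((535,158),43),((523,278),43)):
    w=onz(c,p,z);print(p,w.round(1),tr(w))
ob=monitor.get_obs();print(ob['time'],ob['tool_pos'],ob['tcp_rot'],ob['contact_force'])
E
```

```text
red [307.33236994 149.93352601] [294 137  27  27 692]
blk [324.77788945 236.44623116] [310 218  31  39 995]
red [ 455.98455425 -124.67981194   46.        ] [-154.1 -136.9] (array([ 456.03507697, -124.54506526,   50.14777195]), np.float64(0.011571820774626899)) (array([ 454.0283552 , -124.62742196,   43.90837021]), np.float64(3.8683159934024887))
blk [ 528.12648309 -102.4755788    95.        ] [ -80.3 -121. ] (array([ 523.99522395, -101.5603473 ,  115.41290186]), np.float64(3.7267052584464646)) (array([ 527.6609351 , -102.42313441,   92.95530495]), np.float64(1.8465884632604523))
(292, 128) [ 435.3 -142.8   18. ] [-176.2 -153.2]
(344, 128) [430.9 -89.7  18. ] [-176.   -99.9]
(350, 150) [452.  -81.3  18. ] [-154.2  -93.3]
(550, 148) [432.9 125.6  18. ] [-155.5  114.4]
(367, 152) [453.1 -66.9  43. ] [-152.   -79.1]
(535, 158) [445.2  97.   43. ] [-145.7   84.9]
(523, 278) [568.3 114.2  43. ] [-21.6  91.5]
2.6 [ 525.53137831 -107.15893162  226.0018087 ] [ 3.14041406e+00 -1.14261317e-03 -3.05647138e+00] [-0.94829829  0.10871863 -0.04552263]
```

Emit:
servo_tool --pt "-0.015 0.018 0.1" --pt "0 0 0.15" --pt "0 0 0.15" --pt "0 0 0.15" --pt "0 0 0.05" --pt "0 0 0.03" --pt "0 0 0" --pt "0 0 0" --spin '[0, 0, 0, 0, 0, 0, 0, 0]'

```text
time: 3.6
tool_pos: [528.8, -103.5, 101.7]
tcp_rot: [-3.141, 0.002, -3.055]
contact_force: [0.9, -0.0, -0.3]
grip_width: 0.5
finger_force: 0.0
```

Emit:
servo_tool --pt "0.005 0 0.025" --pt "0.005 0 0.025" --pt "0.005 0 0.025" --pt "0.005 0 0.025" --pt "0.005 0 0.025" --pt "0.005 0 0.025" --pt "0.005 0 0.025" --pt "0 0 0.025" --spin '[0, 0, 0, 0, 0, 0, 0, 0]'

```text
time: 4.6
tool_pos: [520.0, -104.5, 62.4]
tcp_rot: [-3.141, -0.002, -3.055]
contact_force: [-11.9, -1.0, 25.3]
grip_width: 0.1
finger_force: 12.6
```

Emit:
servo_tool --pt "0 0 0.0125" --pt "0 0 0.0125" --pt "0 0 0.01" --pt "0 0 0.01" --pt "0 0 0" --pt "0 0 0" --pt "0 0 0" --pt "0 0 0" --spin '[0, 0, 0, 0, 0, 0, 0, 0]'

```text
time: 5.6
tool_pos: [519.8, -104.5, 52.8]
tcp_rot: [-3.141, -0.002, -3.055]
contact_force: [-9.3, -2.3, 14.1]
grip_width: 1.0
finger_force: 7.9
```

```bash
python3 - <<'E'
from h import *
c=cap('side');f=c['frame'];cv2.imwrite('pics/s2.png',cv2.resize(f[225:365,240:420],None,fx=4,fy=4,interpolation=cv2.INTER_CUBIC))
o=monitor.get_obs();print(o['tool_pos'],o['contact_force'])
E
```

```text
[ 519.75330555 -104.47124799   52.80107155] [-9.31773168 -2.23571687 14.75639006]
```

View pics/s2.png

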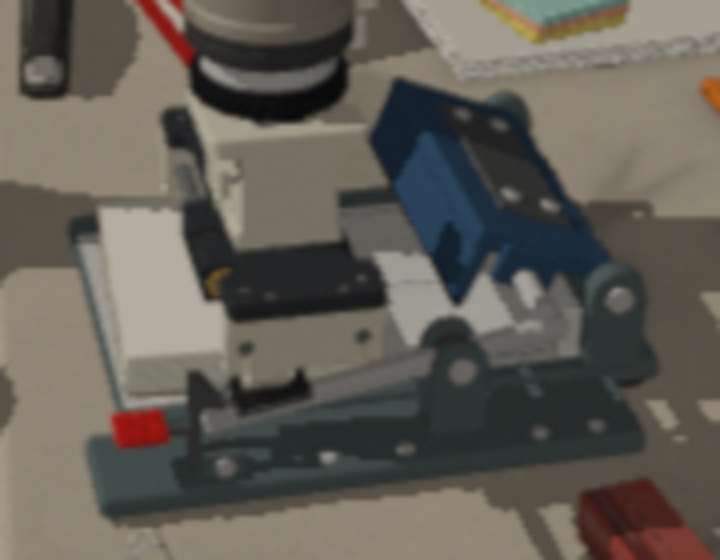

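The side view shows the flap well open and the lever's end at the hook (200,415). I'll press on to the hard stop.

Emit:
servo_tool --pt "0 0 0.01" --pt "0 0 0.01" --pt "0 0 0" --pt "0 0 0" --pt "0 0 0" --pt "0 0 0" --pt "0 0 0" --pt "0 0 0" --spin '[0, 0, 0, 0, 0, 0, 0, 0]'

```text
time: 6.65
tool_pos: [519.9, -104.5, 50.5]
tcp_rot: [-3.141, -0.001, -3.055]
contact_force: [-13.5, -1.2, 30.4]
grip_width: 0.5
finger_force: 15.8
```

Emit:
servo_tool --pt "0 0 -0.02" --pt "0 0 -0.05" --pt "0 0 -0.1" --pt "0 0 -0.15" --pt "0 0 -0.18" --pt "0.1 0.1 0" --pt "0.15 0.15 0" --pt "0.15 0.15 0" --spin '[0, 0, 0, 0, 0, 0, 0, 0]'

```text
time: 7.65
tool_pos: [433.9, -30.5, 147.8]
tcp_rot: [3.141, 0.001, -3.056]
contact_force: [0.0, 0.1, 0.7]
grip_width: 0.3
finger_force: 0.0
```

```bash
python3 - <<'E'
from m import *
c=cap('side');f=c['frame'];a=cv2.resize(f[235:355,245:405],None,fx=4,fy=4,interpolation=cv2.INTER_CUBIC)
cv2.imwrite('pics/s3.png',a)
q=monitor.get_obs();p=q['tool_pos'];print(q['time'],p,q['tcp_rot'],q['contact_force'],(p[:2]-o)@R)
E
```

```text
7.8 [433.82146832 -30.24707447 148.06847432] [ 3.14144399e+00  4.25087941e-04 -3.05365833e+00] [ 0.41786673  0.20624299 -0.15347387] [-167.99827786  -40.89277748]
```

View pics/s3.png

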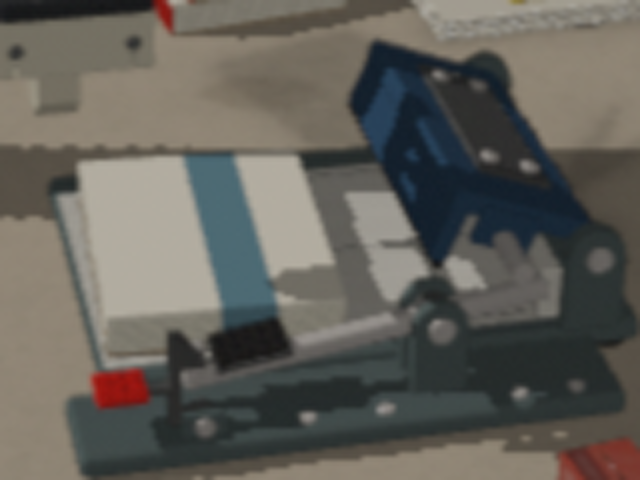

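The lever is latched (hook over its end at (180,370)) and the flap stays open. Next I open the fingers and go in front of the block.

Emit:
servo_tool --pt "0.05 0.11 0" --pt "0 0.11 0" --pt "0 0 0.1" --pt "0 0 0.15" --pt "0 0 0.15" --pt "0 0 0.15" --pt "0 0 0.05" --pt "0 0 0" --spin '[0, 0, 0, 0, 0, 0, 0, 0]' --hand 1

```text
time: 8.8
tool_pos: [421.4, 11.5, 27.5]
tcp_rot: [3.141, -0.0, -3.056]
contact_force: [0.4, -0.3, 1.2]
grip_width: 75.6
finger_force: 0.0
```

Emit:
servo_tool --pt "-0.04 0 0" --pt "-0.04 0 0" --pt "-0.04 0 0" --pt "-0.05 0 0" --pt "-0.05 0 0" --pt "-0.05 0 0" --pt "-0.05 0 0" --pt "-0.04 0 0" --spin '[0, 0, 0, 0, 0, 0, 0, 0]'

```text
time: 9.8
tool_pos: [493.3, 18.1, 27.7]
tcp_rot: [3.141, -0.0, -3.055]
contact_force: [-5.5, -0.7, 4.3]
grip_width: 91.6
finger_force: 2.7
```

Emit:
servo_tool --pt "-0.04 0 0" --pt "-0.04 0 0" --pt "-0.03 0 0" --pt "-0.02 0 0" --pt "-0.02 0 0" --pt "-0.01 0 0" --pt "0 0 0" --pt "0 0 0" --spin '[0, 0, 0, 0, 0, 0, 0, 0]'

```text
time: 10.8
tool_pos: [525.0, 20.8, 27.7]
tcp_rot: [-3.142, 0.001, -3.055]
contact_force: [-0.3, 0.5, 0.4]
grip_width: 91.8
finger_force: 0.3
```

Emit:
servo_tool --pt "-0.015 0 0" --pt "-0.015 0 0" --pt "-0.015 0 0" --pt "-0.01 0 0" --pt "-0.01 0 0" --pt "-0.005 0 0" --pt "-0.005 0 0" --pt "0 0 0" --spin '[0, 0, 0, 0, 0, 0, 0, 0]'

```text
time: 11.8
tool_pos: [539.6, 22.1, 27.7]
tcp_rot: [3.142, 0.0, -3.055]
contact_force: [-2.9, -0.3, 1.6]
grip_width: 91.6
finger_force: 1.3
```

Emit:
servo_tool --pt "-0.005 0 0" --pt "-0.005 0 0" --pt "-0.005 0 0" --pt "0 0 0" --pt "0 0 0" --pt "0 0 0" --pt "0 0 0" --pt "0 0 0" --spin '[0, 0, 0, 0, 0, 0, 0, 0]'

```text
time: 12.8
tool_pos: [539.7, 22.1, 27.7]
tcp_rot: [3.141, -0.006, -3.055]
contact_force: [-13.3, -2.7, 10.4]
grip_width: 91.9
finger_force: 6.4
```

Emit:
servo_tool --pt "-0.005 0 0" --pt "-0.005 0 0" --pt "-0.005 0 0" --pt "0 0 0" --pt "0 0 0" --pt "0 0 0" --pt "0 0 0" --pt "0 0 0" --spin '[0, 0, 0, 0, 0, 0, 0, 0]'

```text
time: 13.8
tool_pos: [539.7, 22.1, 27.7]
tcp_rot: [3.141, -0.012, -3.055]
contact_force: [-22.2, -5.2, 19.3]
grip_width: 91.9
finger_force: 11.5
```

Emit:
servo_tool --pt "0.02 0 0" --pt "0.1 0 0" --pt "0.2 0 0" --pt "0.2 0 -0.1" --pt "0 0 -0.2" --pt "0 0 -0.25" --pt "0 0 -0.2" --pt "0 0 0" --spin '[0, 0, 0, 0, 0, 0, 0, 0]' --hand 1

```text
time: 14.8
tool_pos: [444.6, 13.3, 181.0]
tcp_rot: [-3.14, 0.009, -3.055]
contact_force: [-1.0, -0.5, 0.2]
grip_width: 91.9
finger_force: 0.0
```

```bash
python3 - <<'E'
from m import *
q=monitor.get_obs();p=q['tool_pos'];print(q['time'],p,q['tcp_rot'],q['contact_force'],(p[:2]-o)@R)
cap('wrist','w4.png')
E
```

```text
14.9 [442.26002314  13.57689519 177.76097344] [-3.14135758e+00  1.83094485e-03 -3.05521757e+00] [ 0.23652889 -0.6093488   0.24124129] [-155.815693    2.04129 ]
```

View pics/w4.png

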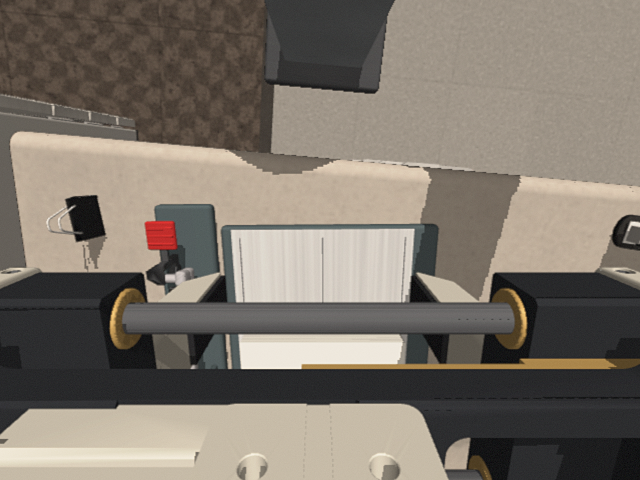

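The wrist view shows the block's front edge at about row 335, columns 240–400, level with the bed's front edge (row 227). I'll measure it.

```bash
python3 - <<'E'
from m import *
c=cap('wrist');g=cv2.cvtColor(c['frame'],6).astype(float);t=c1
gs=cv2.GaussianBlur(g,(5,5),0)
print(gs[330:370:2,320].astype(int), c['frame'][330:370:4,320].tolist())
for u in(250,290,350,390):
    d=np.diff(gs[332:365,u]);k=np.argsort(-abs(d))[:3];print(u,332+k,d[k].round(1))
for u,v in((250,340),(390,340),(250,336),(390,336)):
    for z in(18,43):print(u,v,z,((onz(c,(u,v),z)[:2]-o)@R).round(1))
f=cap('top')['frame'];cv2.imwrite('pics/t4.png',np.hstack([cv2.resize(f[215:345,320:430],None,fx=3.6,fy=3.6,interpolation=2),cv2.resize(c['frame'][320:375,215:430],None,fx=1.85,fy=4,interpolation=2).repeat(1,0)[:468] if 0 else np.vstack([cv2.resize(c['frame'][320:375,215:430],(398,200)),np.zeros((268,398,3),'uint8')])]))
E
```

```text
[ 78  74 141 204 207 203 208 220 232 233 233 233 233 233 233 233 229 175
 138 108] [[76, 77, 78], [135, 147, 153], [190, 208, 219], [194, 211, 221], [222, 233, 240], [222, 232, 239], [221, 232, 238], [221, 232, 239], [226, 235, 240], [72, 132, 169]]
250 [333 334 332] [45.8 43.1 21.7]
290 [333 334 332] [45.5 42.7 21.9]
350 [333 334 363] [ 45.8  44.1 -33.5]
390 [333 334 363] [ 45.5  43.1 -33.3]
250 340 18 [-37.4 -68.5]
250 340 43 [-52.1 -62.9]
390 340 18 [-37.3  77.1]
390 340 43 [-52.   71.1]
250 336 18 [-42.  -68.2]
250 336 43 [-56.4 -62.7]
390 336 18 [-41.9  76.8]
390 336 43 [-56.3  70.9]
```

View pics/t4.png

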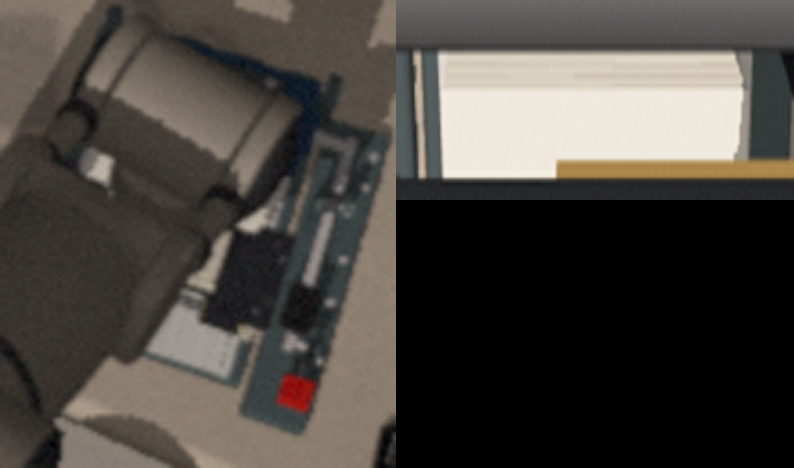

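```bash
python3 - <<'E'
from m import *
c=cap('wrist');g=cv2.cvtColor(c['frame'],6).astype(float);g=cv2.GaussianBlur(g,(5,1),0)
tr=lambda p:((p[:2]-o)@R).round(1)
def edge(u,a,b,s):
    d=s*np.diff(g[a:b,u]);k=d.argmax();w=d[max(k-2,0):k+3].clip(0);return a+max(k-2,0)+.5+(w*np.arange(len(w))).sum()/w.sum(),d[k]
for u in(250,280,310,340,370,395):
    v,s=edge(u,339,352,1);v2,s2=edge(u,218,236,1)
    print(u,round(v,2),round(s,1),tr(onz(c,(u,v),43)),'bed',round(v2,2),round(s2,1),tr(onz(c,(u,v2),18)))
s=cap('side');cv2.imwrite('pics/s5.png',cv2.resize(s['frame'][240:340,250:400],None,fx=5,fy=5,interpolation=2))
E
```

```text
250 342.97 16.7 [-48.2 -63.3] bed 230.52 65.9 [-153.4  -62.8]
280 343.04 18.2 [-48.2 -34.4] bed 230.51 71.9 [-153.4  -34.1]
310 343.0 17.1 [-48.2  -5.6] bed 230.22 87.2 [-153.6   -5.5]
340 343.05 18.9 [-48.1  23.3] bed 230.17 74.1 [-153.7   23.2]
370 342.95 14.6 [-48.2  52.1] bed 229.74 53.1 [-154.1   51.9]
395 343.03 14.2 [-48.1  76.1] bed 229.71 56.2 [-154.1   75.7]
```

View pics/s5.png

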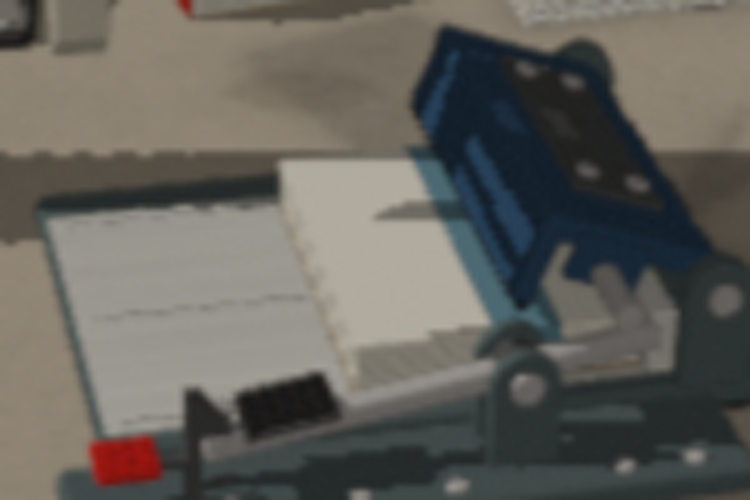

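The block's front edge is straight and parallel to the bed edge, and the lever is still latched. My frame puts its front at −48 against −45 nominal, which is within calibration error. I'll check by touch: the same fingers against the bed's front face (x = −155) should stop exactly 110 mm short of where they stopped against the block.

Emit:
servo_tool --pt "0.18 0 0" --pt "0 0 0.1" --pt "0 0 0.2" --pt "0 0 0.2" --pt "0 0 0.2" --pt "0 0 0.13" --pt "0 0 0.01" --pt "0 0 0" --spin '[0, 0, 0, 0, 0, 0, 0, 0]'

```text
time: 16.35
tool_pos: [406.4, 10.5, 10.2]
tcp_rot: [-3.142, 0.001, -3.055]
contact_force: [-0.8, 0.1, 0.2]
grip_width: 91.7
finger_force: 0.0
```

Emit:
servo_tool --pt "-0.025 0 0" --pt "-0.025 0 0" --pt "-0.01 0 0" --pt "-0.01 0 0" --pt "-0.01 0 0" --pt "-0.01 0 0" --pt "-0.01 0 0" --pt "0 0 0" --spin '[0, 0, 0, 0, 0, 0, 0, 0]'

```text
time: 17.35
tool_pos: [426.0, 12.2, 9.7]
tcp_rot: [3.142, 0.0, -3.055]
contact_force: [-1.1, -0.1, 0.1]
grip_width: 91.8
finger_force: 0.0
```

Emit:
servo_tool --pt "-0.005 0 0" --pt "-0.005 0 0" --pt "-0.005 0 0" --pt "-0.005 0 0" --pt "-0.005 0 0" --pt "-0.005 0 0" --pt "0 0 0" --pt "0 0 0" --spin '[0, 0, 0, 0, 0, 0, 0, 0]'

```text
time: 18.35
tool_pos: [430.3, 12.8, 9.6]
tcp_rot: [3.141, -0.003, -3.054]
contact_force: [-4.4, -1.9, 3.8]
grip_width: 91.9
finger_force: 2.7
```

Contact at 430.3, i.e. 109.8 mm apart, so the block's front is at −45.2 and it is home. Now the catch.

Emit:
servo_tool --pt "0.05 0 0" --pt "0 0 -0.15" --pt "0 0 -0.2" --pt "0 0 -0.2" --pt "0 -0.2 0" --pt "-0.035 -0.2 0" --pt "-0.04 -0.2 0" --pt "0 -0.125 0" --spin '[0, 0, 0, 0, 0, 0, 0, 0]' --hand -1

```text
time: 19.35
tool_pos: [449.8, -133.1, 119.7]
tcp_rot: [-3.141, 0.002, -3.056]
contact_force: [0.1, -0.3, -0.1]
grip_width: 16.4
finger_force: 0.0
```

Emit:
servo_tool --pt "0 0 0" --pt "0 0 0" --pt "0 0 0.1" --pt "0 0 0.1" --pt "0 0 0.08" --pt "0 0 0.04" --pt "0 0 0" --pt "0 0 0" --spin '[0, 0, 0, 0, 0, 0, 0, 0]'

```text
time: 20.35
tool_pos: [449.7, -131.1, 56.2]
tcp_rot: [-3.141, 0.001, -3.055]
contact_force: [0.0, -0.1, -0.1]
grip_width: 0.3
finger_force: 0.0
```

Emit:
servo_tool --pt "0 0 0.02" --pt "0 0 0.02" --pt "0 0 0.02" --pt "0 0 0.015" --pt "0 0 0.015" --pt "0 0 0.015" --pt "0 0 0.01" --pt "0 0 0" --spin '[0, 0, 0, 0, 0, 0, 0, 0]'

```text
time: 21.35
tool_pos: [448.0, -131.2, 32.2]
tcp_rot: [3.141, -0.003, -3.055]
contact_force: [-5.5, -1.7, 2.4]
grip_width: 0.4
finger_force: 2.8
```

```bash
cat > chk.py <<'E'
from h import *
def st(f):
    g=f.astype(int);b=(g[...,0]>g[...,2]+30)&(g[...,0]<140)&(g[...,1]<80);b[:, :310]=0;b[:,410:]=0;b[:240]=0;b[320:]=0
    v,u=np.nonzero(b)
    k=g.max(2)<35;w=np.argwhere(k[292:332,295:325]).mean(0)+[292,295]
    return 'blue',len(u),u.min(),v.min(),v.max(),u.mean().round(1),v.mean().round(1),'blk',w.round(1)
print(st(cv2.imread('pics/side0.png')));f=cap('side')['frame'];print(st(f))
s5=cv2.imread('pics/s5.png');z=f.copy();z[240:340,250:400]=cv2.resize(s5,(150,100),interpolation=3);print('latched',st(z))
o=monitor.get_obs();print(o['time'],o['tool_pos'],o['contact_force'])
E
python3 chk.py
```

```text
('blue', 1062, np.int64(334), np.int64(256), np.int64(303), np.float64(357.8), np.float64(281.5), 'blk', array([302.6, 310.1]))
('blue', 871, np.int64(340), np.int64(253), np.int64(303), np.float64(360.3), np.float64(284.4), 'blk', array([303.7, 309.2]))
latched ('blue', 274, np.int64(334), np.int64(250), np.int64(295), np.float64(346.6), np.float64(275.9), 'blk', array([320.7, 306.7]))
21.4 [ 448.00646838 -131.18219646   32.21433475] [-6.4187093  -2.61888973  2.90808301]
```

The lever is up (plate back at row 303.7, against 320.7 when latched). I'll back away upward.

Emit:
servo_tool --pt "0 0 -0.02" --pt "0 0 -0.05" --pt "0.02 0 -0.1" --pt "0.05 0 -0.2" --pt "0.05 0 -0.2" --pt "0 0 -0.1" --pt "0 0 0" --pt "0 0 0" --spin '[0, 0, 0, 0, 0, 0, 0, 0]'

```text
time: 22.4
tool_pos: [425.2, -133.1, 166.1]
tcp_rot: [3.141, -0.0, -3.055]
contact_force: [-1.1, 0.1, 0.4]
grip_width: 0.3
finger_force: 0.0
```

Emit:
servo_tool --pt "0 0 0" --pt "0 0 0" --pt "0 0 0" --pt "0 0 0" --pt "0 0 0" --pt "0 0 0" --pt "0 0 0" --pt "0 0 0" --spin '[0, 0, 0, 0, 0, 0, 0, 0]'

```text
time: 23.4
tool_pos: [425.4, -133.3, 166.7]
tcp_rot: [3.142, 0.0, -3.055]
contact_force: [0.4, -0.7, 0.5]
grip_width: 0.7
finger_force: 0.0
```

```bash
python3 chk.py; python3 - <<'E'
from m import *
for n,a,b in(('side',(255,295),(320,345)),):
    g=cap(n)['frame'].astype(int);m=(g[...,2]>140)&(g[...,1]<70)&(g[...,0]<70);v,u=np.nonzero(m[b[0]:b[1],a[0]:a[1]]);print('red',u.mean()+a[0],v.mean()+b[0],len(u))
c=cap('wrist');g=cv2.cvtColor(c['frame'],6).astype(int);print(monitor.get_obs()['tool_pos'])
# block front corners on the side picture, as left by s5 against now
f=cap('side')['frame'];s5=cv2.resize(cv2.imread('pics/s5.png'),(150,100),interpolation=3)
print('diff block front', np.abs(f[270:312,296:322].astype(int)-s5[30:72,46:72]).mean(), np.abs(f[270:312,296:322].astype(int)-np.roll(s5,1,1)[30:72,46:72]).mean(), np.abs(f[270:312,296:322].astype(int)-np.roll(s5,-1,1)[30:72,46:72]).mean())
E
```

```text
('blue', 1062, np.int64(334), np.int64(256), np.int64(303), np.float64(357.8), np.float64(281.5), 'blk', array([302.6, 310.1]))
('blue', 871, np.int64(338), np.int64(262), np.int64(303), np.float64(358.4), np.float64(282.3), 'blk', array([302.7, 310.2]))
latched ('blue', 274, np.int64(334), np.int64(250), np.int64(295), np.float64(346.6), np.float64(275.9), 'blk', array([320.7, 306.7]))
23.45 [ 425.47098939 -133.35957554  166.73356973] [-0.35705779 -0.34826699  0.09036219]
red 273.67105263157896 331.19736842105266 76
[ 425.45252587 -133.34353797  166.70906572]
diff block front 39.246642246642246 39.02045177045177 40.13980463980464
```

```bash
python3 - <<'E'
from m import *
f=cv2.cvtColor(cap('side')['frame'],6).astype(int);s=cv2.cvtColor(cv2.resize(cv2.imread('pics/s5.png'),(150,100),interpolation=3),6).astype(int)
for r in(276,284,292,298):print(r,f[r,298:330:2],s[r-240,48:80:2])
c=cap('wrist');g=cv2.cvtColor(c['frame'],6).astype(int)
for y in(-70,-40,0,40):
    u,v=proj(c,[*W(-45,y),43]).round().astype(int);print(y,u,v,g[max(v-10,0):v+10,u] if 0<=u<640 and v<480 else '')
E
```

```text
276 [ 52  49  45  46  82 106 109 109 109 109 109 109 109 109 109 109] [ 45  43  41  45 127 169 171 171 171 171 171 171 171 171 171 170]
284 [ 93  94  94  94  87 132 166 173 174 174 174 174 174 174 174 174] [151 151 151 151 146 156 161 170 171 171 171 171 171 165 157 157]
292 [154 155 156 156 156 155 145 169 173 174 174 174 174 174 174 174] [152 152 152 153 153 152 143 164 170 171 171 171 171 171 171 171]
298 [117  98  45  47  56  94  92 119 144 155 170 174 174 174 174 174] [151 151 150 148 149 149 149 148 162 164 170 171 171 171 171 170]
-70 394 378 [152  60  42  45  46  48  45  49  46  50  50  46  47  49  45  45  46  45
  49  49]
-40 426 378 [153  61  45  44  49  48  47  46  47  50  46  48  49  44  45  47  49  47
  44  47]
0 468 378 [235  77  35  46  49  49  48  50  50  48  49  45  47  47  43  48  47  47
  47  46]
40 510 378 [234  78  35  44  46  47  48  49  48  48  46  48  45  47  48  48  47  49
  48  47]
```

```bash
python3 -c "
from plant import workorder
print(workorder.close_job())"
```

```text
the job is handed in; nothing more can be done
None
```

I handed the job in after about 23.5 s, but the hand-in gave no verdict, so the pass is unconfirmed. The block is home and square against the back stop, the lever and catch are back at rest, and the flap has come down onto the block, judging by camera masks and a touch check rather than a measured flap angle.

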